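# Test stroke of a treadle-driven snap press

## Task

The stop screw under the treadle of this snap press has just been reset, so give the press a test stroke: lift the cover plate off its pins and set it down, not drop it, flat on the cutting mat with its handle up. Then press the treadle down with the gripper until you feel it come firmly up against its stop, hold it there for a good second without forcing it, and let it come all the way back up. Leave the mallet, the steel rule and the jar where they are.

Things in the scene. Friction and masses are not known exactly. Their poses are not given: they have to be found in the camera images.
- press: grey snap press fixed to the bench; origin under the middle of its bed; x runs from the treadle's free end to its hinge, y to its C-frame. Cheeks 170 long, 12 thick, 80 mm high along x at y = -52 and +52 (92 mm clear between). Pins 8 mm thick, 13 mm high on them at (-60, 52) and (60, -52). C-frame 250 mm high at x -60 to 110, y 165 to 235 mm. A hidden stop screw under the treadle is part of it
- cover_grip (a point): middle of the grip bar of the loose aluminium cover plate lying on the cheeks over the treadle. Plate 190 (x) x 130 (y) x 5 mm, about 0.4 kg, two 12 mm holes loosely over the pins; lift straight up over 13 mm to free it. Dark bridge handle: bar 90 long (x), 14 wide (y), 14 mm high on 12 mm end posts; bar centre 38 mm above the plate's underside. z points up
- treadle_pad (a point): centre of the top of the ribbed rubber toe pad (64 x 64 mm) at the treadle's free end; the treadle is a 64 mm wide steel plate between the cheeks, hidden by the cover at first. x points level towards the hinge, 151 mm farther and 36 mm lower at rest. The pad slopes up 0.18 rad to its free end at rest and sinks on an arc about the hinge
- treadle (a joint): treadle angle, rad: 0 at rest (up), grows as it is pressed. The spring pushes back with about 4 N on the pad at first, rising evenly to 10 N at 0.22 rad. It meets the rigid stop screw somewhere between 0.05 and 0.22 rad (pad 8 to 34 mm lower); where exactly must be felt. Over 40 N on the treadle is forcing it
- cutting_mat: green cutting mat fixed to the bench, 300 (x) x 340 (y) x 3 mm, origin under its centre; the steel rule lies on it along its -y edge
- steel_rule: steel rule, 260 (x) x 28 x 5 mm, lying along one edge of the cutting mat; bystander, origin on the underside
- mallet: rubber mallet lying down: black head 64 mm across and 95 mm long, wooden handle 220 mm; bystander, origin on the underside
- rivet_jar: pale closed jar with a metal lid, 64 mm across, 75 mm tall; bystander, origin on the underside

How it is judged:
On the way, in this order (a step that is already met when the one before it is completed fails the run):
1. the cover plate lies flat on the cutting mat, let go (x of cover_grip in the frame of cutting_mat between -0.15 and 0.15 m and y of cover_grip in the frame of cutting_mat between -0.17 and 0.17 m and z of cover_grip in the frame of cutting_mat below 0.047 m and angle between cover_grip's own z axis and vertical below 0.07 rad and contact force between the fingers and cover below 0.1 N and linear speed of cover below 0.02 m/s), for 0.2 s.
2. the treadle is pressed against its stop screw with at least 3 N on the stop, for 0.8 s (contact force between press and treadle above 3 N), for 0.8 s.
At the end, for the whole second after the job is handed in: The cover plate lies still and flat (within 0.07 rad) on the cutting mat, handle up, its centre within the mat's outline, and the treadle is back up (within 0.015 rad of rest) (x of cover_grip in the frame of cutting_mat between -0.15 and 0.15 m and y of cover_grip in the frame of cutting_mat between -0.17 and 0.17 m and z of cover_grip in the frame of cutting_mat below 0.047 m and angle between cover_grip's own z axis and vertical below 0.07 rad and value of joint treadle below 0.015 rad and linear speed of cover below 0.02 m/s); the robot touches nothing.
It fails at once if the treadle is forced: over 40 N between the robot and the treadle (contact force between any of the fingers, the arm and treadle above 40 N).
It fails at once if the cover plate is dropped (faster than 0.5 m/s while not held) (contact force between the fingers and cover below 0.1 N and linear speed of cover above 0.5 m/s).
It fails at once if the mallet, the steel rule or the jar is moved by more than 30 mm (distance of any of steel_rule, mallet, rivet_jar from where it was at the start of the episode above 0.03 m).
It also fails if it takes over 69 s, if anything falls off the work surface, if the arm or the gripper's body presses on something with over 40 N, if the wrist force passes 120 N, or if a joint passes its speed limit or range.

## Robot

A 6-joint arm with a two-finger parallel gripper is mounted at the origin on the work surface. World frame = base frame: x ahead of the robot, y to its left, z up, the work surface at z = 0. Lengths are in m, angles in rad, forces in N, time in s.
With the tool pointing down it reaches from about 0.2 to 0.875 m from the base axis. Payload 3.4 kg.
Tool frame: the origin (TCP) lies midway between the tips of the shut fingers; the grasp point (between the pads) lies 19 mm behind it; z points along the fingers, y is the direction in which the jaws open and shut (so a half turn about z gives the same grasp; the last joint's range is limited). The gripper opens to 94 mm and grips with 3 to 60 N. Pads are 16 mm wide; open, the fingers measure 119 mm over their backs; the gripper's body (75 mm by 177 mm) begins 78 mm behind the grasp point.
Start: joints at [-1.243, 0.276, 1.505, -0, 1.361, -0.121], TCP at [0.249, -0.518, 0.172] pointing down, gripper open.
Joint ranges: [-2.89, 2.89], [-0.75, 2.08], [0.22, 2.7], [-1.18, 4.32], [0.11, 2.71], [-2.7, 2.7]. Speed limits (rad/s): [2.57, 2.57, 3.14, 3.14, 3.14, 3.14].

## Interface

Orientations are given as a 3x3 rotation matrix whose columns are the frame's x, y, z axes.
In Python, from cell import bot gives the robot as it stands. The module is installed in compiled form; this text tells all that it offers.
- The arm moves only by the tool play_rows, never from a script. Its argument "motion" is a list that holds one entry, the list of rows, each a list of 5 numbers: the gripper's target within -1 to 1 (shut at 1, half-way at 0, fully open at -1), then the shift along the tool's x, y, z in m, then the turn about the tool's z in rad. In form: [[[grip, tx, ty, tz, roll], ...]]. A call has 1 to 10 rows; each row is the pose to reach, as a shift and turn from the pose commanded when the call began, along the tool's axes at that moment; what a row does not reach only later rows make up. A row lasts 1/10 s, in which the tool goes at most 50 mm and 8.59 degrees, less where a joint would pass 70% of its speed; a pose out of reach is approached as far as the arm can. A call with a gripper value outside its range is refused whole. The fingers move at their own pace and stop on an object; "force" is the grip in N (left out, the last holds). Time passes only in rows, so rows that repeat a pose let the fingers close. It gives the time, the measured TCP pose, the force and the opening at its end, in the units of the state.
- bot.get_obs(): the state, without advancing time (a new reading comes with each control period).
- bot.read_camera(name): name is "scene" or "top"; returns a dict with "color" (480x640x3 uint8, blue, green, red), "fx", "fy", "cx", "cy" (pixels), "D" ([k1, k2, p1, p2, k3] as OpenCV has them; the pictures are not rectified), "R" (3x3) and "t" (3): a world point X has camera coordinates R X + t. Camera axes: x right, y down, z forward; pixel columns grow to the right and rows downward; lengths in m; the calibration is good to about 2 mm. A picture is of the moment at which its call begins. There is no depth.
- bot.hand_in(): hands the job in, once; it reports no verdict.
The state is a dict: "clock": time; "q": joint angles; "dq": joint speeds; "tau": joint torques, N m; "position": TCP position; "tcp_rot": TCP orientation; "wrist_force": force on the tool from outside, world axes, zero at the start; "torque": the same for the moment, N m; "width": opening from 0.0 (shut) to 1.0 (fully open).
Only numpy, scipy, OpenCV 4.12 (cv2) and the standard library are available. Lean on these libraries where they do the work, as an engineer would, in place of code of your own. Each camera call takes 0.05 s, during which the arm holds its last target.

## Working session

There is one attempt and no reset: what is moved stays moved. The work goes in short steps, Python scripts to look and compute and a tool call to move; the robot and the scene stay as the last step left them, time stands still between calls to the robot, and variables do not carry over. Pictures are saved under pics/ and viewed, and the job is handed in when it is done.

Besides the shell and the picture viewer there is one more tool, called as name([rows], argument=value, ...), one row to a line, values as JSON. play_rows: Moves the arm, as the interface text tells. Its arguments: {"type":"object","properties":{"motion":{"type":"array","items":{"type":"array","items":{"type":"array","items":{"type":"number"}}}},"force":{"type":"number"}},"required":["motion"]}

```bash
mkdir -p pics
python3 - <<'E'
from cell import bot
import cv2,pickle
o=bot.get_obs();print(o)
d={}
for n in("scene","top"):
    c=bot.read_camera(n);d[n]=c;cv2.imwrite(f"pics/{n}0.png",c["color"]);print(n,c["fx"],c["fy"],c["cx"],c["cy"],c["D"],c["R"],c["t"])
pickle.dump(d,open("cam0.pkl","wb"))
E
```

```text
{'clock': 0.0, 'q': array([-1.24301087e+00,  2.76547265e-01,  1.50612356e+00,  2.48832871e-05,
        1.36069968e+00, -1.21041973e-01]), 'dq': array([ 1.26716268e-03, -1.55177780e-03,  7.37009242e-05, -5.06674372e-05,
        1.34637183e-03,  4.80992196e-05]), 'tau': array([-1.08443621e-04, -4.04592776e+01, -2.37230462e+01,  6.99874805e-02,
        3.45413724e-02, -1.47586079e-04]), 'position': array([ 0.24927598, -0.51745639,  0.17143584]), 'tcp_rot': array([[ 9.00958837e-01,  4.33904221e-01, -5.49333679e-04],
       [ 4.33904503e-01, -9.00957281e-01,  1.69102883e-03],
       [ 2.38818371e-04, -1.76190573e-03, -9.99998419e-01]]), 'wrist_force': array([-0.88055858,  0.09068054, -0.21651992]), 'torque': array([-0.01919589, -0.00169472,  0.00296341]), 'width': 0.998747483394312}
scene 473.2691451880562 473.2691451880562 315.72605966407144 230.12552551986897 [-0.03550585  0.          0.          0.          0.        ] [[-0.14772223  0.988826    0.02003214]
 [ 0.70846383  0.11992795 -0.69548278]
 [-0.69011387 -0.08854622 -0.71826347]] [ 0.22834322 -0.37835597  1.318154  ]
top 441.7159138250493 441.7159138250493 318.3962076514897 236.96689811185988 [-0.04628566  0.          0.          0.          0.        ] [[ 0.00517408 -0.99998311 -0.00264799]
 [-0.99470674 -0.00487499 -0.10263888]
 [ 0.10262424  0.00316503 -0.99471516]] [-0.12471876  0.65134843  0.77277859]
```

View pics/scene0.png

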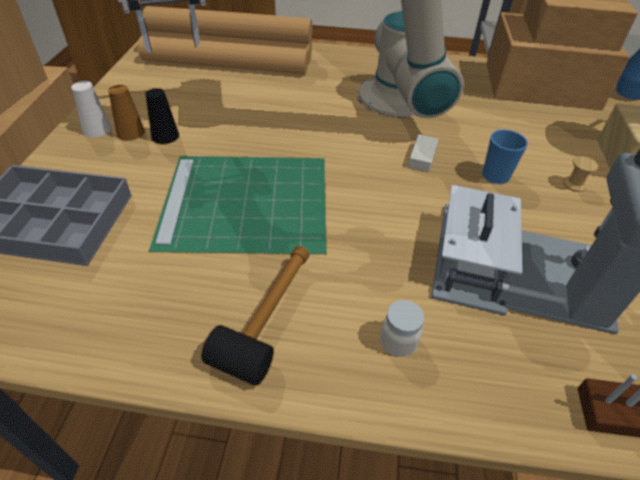

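View pics/top0.png

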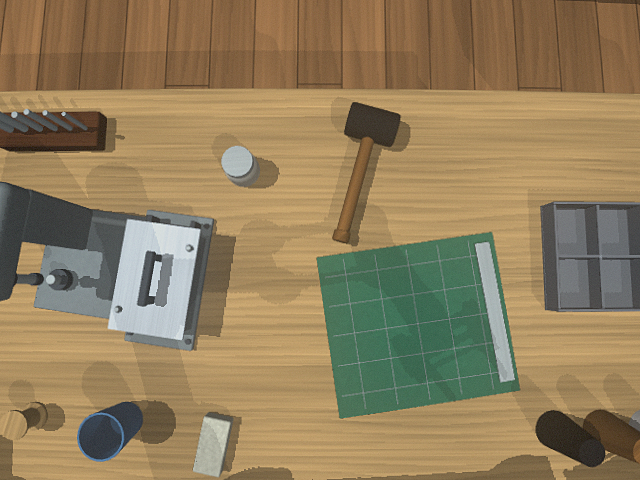

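The scene picture shows the press at right, with the cover's dark handle around (487,215). The mat is left of centre with the rule along its left edge. The top picture shows the handle around (149,278), pins at about (190,248) and (118,309), and mat corners at about (317,257), (492,233), (520,390) and (340,418). I'll enlarge these areas for accurate pixel readings.

Run:
```python
import pickle,cv2
d=pickle.load(open("cam0.pkl","rb"))
a=d["top"]["color"][200:360,0:230];cv2.imwrite("pics/c1.png",cv2.resize(a,None,fx=3.4,fy=3.4,interpolation=cv2.INTER_CUBIC))
a=d["scene"]["color"][150:330,425:640];cv2.imwrite("pics/c2.png",cv2.resize(a,None,fx=3.3,fy=3.3,interpolation=cv2.INTER_CUBIC))
```

```text
(no output)
```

View pics/c1.png

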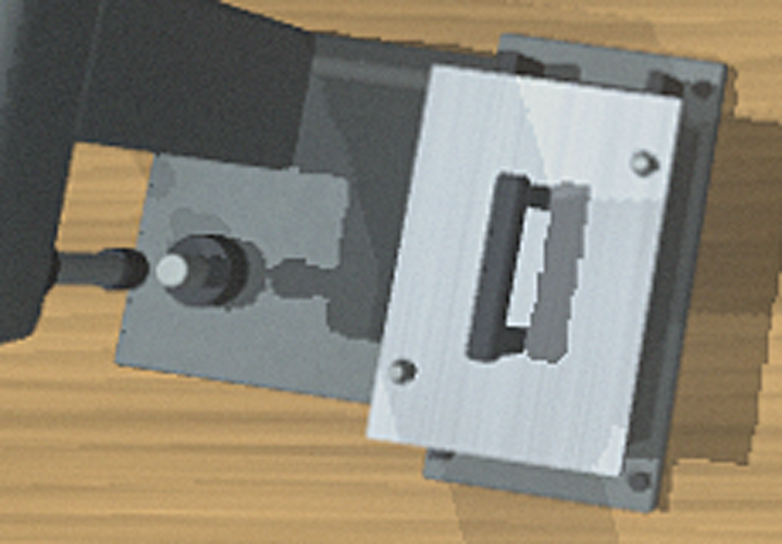

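View pics/c2.png

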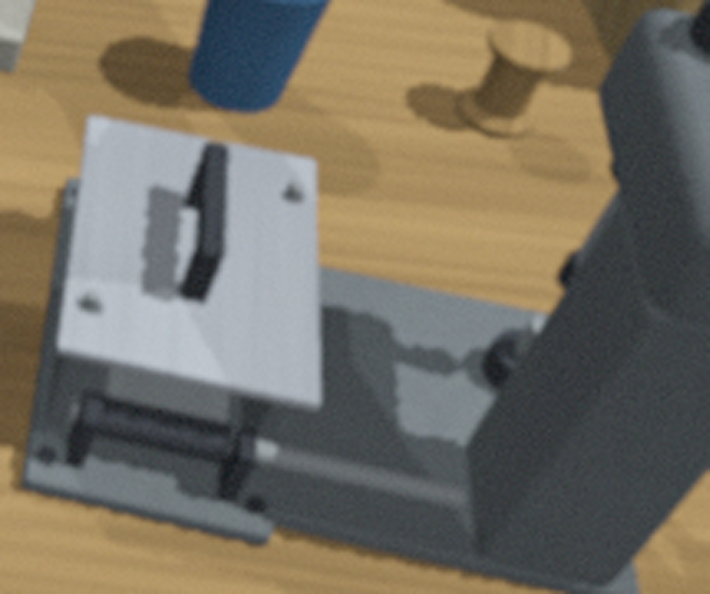

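```bash
cat > h.py <<'E'
import numpy as np,cv2,pickle
def und(c,p):
    K=np.array([[c["fx"],0,c["cx"]],[0,c["fy"],c["cy"]],[0,0,1.]])
    return cv2.undistortPoints(np.array(p,float).reshape(-1,1,2),K,np.array(c["D"])).reshape(-1,2)
def tri(cs,ct,ps,pt):
    P=[np.hstack([c["R"],np.array(c["t"]).reshape(3,1)]) for c in(cs,ct)]
    X=cv2.triangulatePoints(P[0],P[1],und(cs,ps).T,und(ct,pt).T);return (X[:3]/X[3]).T
def onz(c,p,z):
    u=und(c,p);R=np.array(c["R"]);t=np.array(c["t"]);C=-R.T@t
    d=np.c_[u,np.ones(len(u))]@R
    return C+d*((z-C[2])/d[:,2])[:,None]
def proj(c,X):
    K=np.array([[c["fx"],0,c["cx"]],[0,c["fy"],c["cy"]],[0,0,1.]])
    return cv2.projectPoints(np.array(X,float).reshape(-1,3),cv2.Rodrigues(np.array(c["R"]))[0],np.array(c["t"]),K,np.array(c["D"]))[0].reshape(-1,2)
E
python3 - <<'E'
from h import *
d=pickle.load(open("cam0.pkl","rb"));s,t=d["scene"],d["top"]
S=lambda l:np.array(l)/3.3+[425,150]
T=lambda l:np.array(l)/3.4+[0,200]
X=tri(s,t,S([(88,117),(317,160),(322,407),(58,350),(293,192),(90,302)]),T([(620,475),(368,437),(433,65),(684,98),(402,372),(644,162)]))
print(X.round(4));c=X[:4].mean(0);print(c)
for a,b in((0,1),(1,2),(2,3),(3,0)):print(np.linalg.norm(X[a]-X[b]),np.arctan2(*(X[b]-X[a])[[1,0]]))
m=onz(t,[(317,257),(492,233),(520,390),(340,418)],.003);print(m.round(4),m.mean(0))
for a,b in((0,1),(1,2),(2,3),(3,0)):print(np.linalg.norm(m[a]-m[b]),np.arctan2(*(m[b]-m[a])[[1,0]]))
print(onz(t,[(477,243),(490,241),(514,380),(500,383)],.008))
E
```

```text
[[0.4714 0.1075 0.0807]
 [0.4886 0.2371 0.0814]
 [0.6769 0.2128 0.0795]
 [0.6604 0.0821 0.0797]
 [0.5211 0.2192 0.0835]
 [0.6273 0.0997 0.0838]]
[0.57433054 0.1598661  0.08033935]
0.1307901350361738 1.4390393105364425
0.1899037626159406 -0.12866009866379088
0.13169459789556293 -1.6969823961671227
0.19063025390049287 3.0081771228186245
[[ 0.6171 -0.1189  0.003 ]
 [ 0.6643 -0.4525  0.003 ]
 [ 0.3716 -0.4967  0.003 ]
 [ 0.3221 -0.1626  0.003 ]] [ 0.4937783  -0.30767765  0.003     ]
0.3369000837611861 -1.430188357098683
0.29604004421071334 -2.991627965377359
0.33774247220704584 1.7180634270622952
0.29828241654448395 0.1470952326622915
[[ 0.64459181 -0.42111731  0.008     ]
 [ 0.64850279 -0.44612889  0.008     ]
 [ 0.39101403 -0.48367533  0.008     ]
 [ 0.38577636 -0.45730231  0.008     ]]
```

Run:
```python
from h import *
d=pickle.load(open("cam0.pkl","rb"));s,t=d["scene"],d["top"]
c=np.array([.5743,.1599]);a=-.13;ex=np.array([np.cos(a),np.sin(a)]);ey=np.array([-ex[1],ex[0]])
for n,cam,o,f in(("s",s,(425,150),3.3),("t",t,(0,200),3.4)):
    img=cv2.resize(cam["color"][o[1]:o[1]+180,o[0]:o[0]+230],None,fx=f,fy=f,interpolation=cv2.INTER_CUBIC)
    for z0,col in((.080,(0,0,255)),(.0755,(0,255,0))):
        for hx,hy,z in((.095,.065,.005),(.045,.007,.045)):
            P=[np.r_[c+sx*hx*ex+sy*hy*ey,z0+z] for sx,sy in((1,1),(1,-1),(-1,-1),(-1,1))]
            q=((proj(cam,P)-o)*f).astype(int)
            cv2.polylines(img,[q.reshape(-1,1,2)],True,col,1)
    cv2.imwrite(f"pics/ov_{n}.png",img)
```

```text
(no output)
```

View pics/ov_s.png

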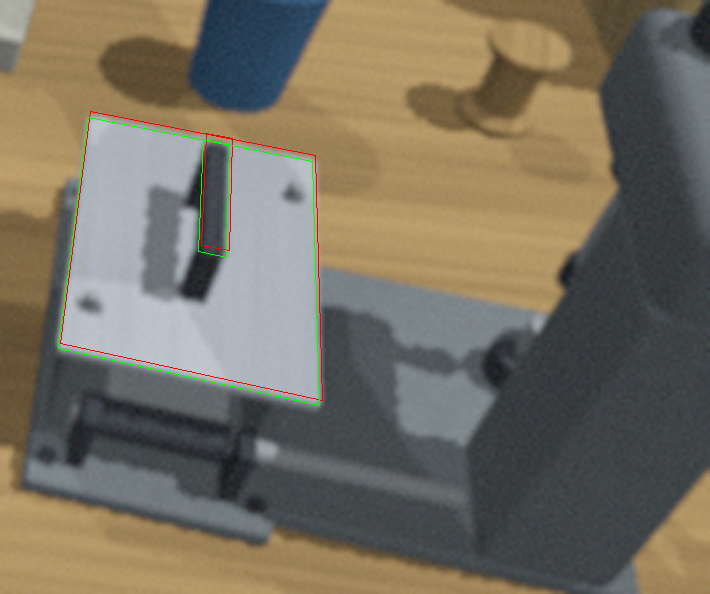

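View pics/ov_t.png

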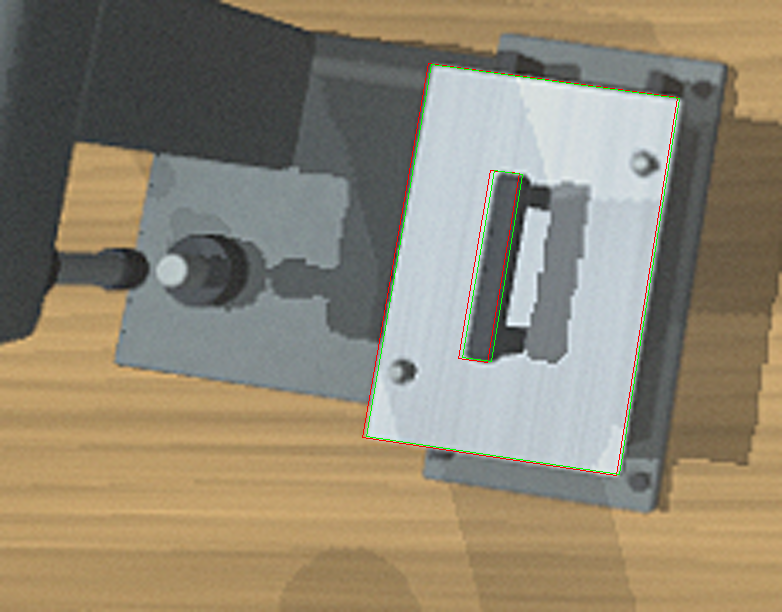

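play_rows([
  [[-1, 0, 0, -0.08, 0.579], [-1, 0, 0, -0.08, 0.579], [-1, 0, 0, -0.08, 0.579], [-1, 0, 0, -0.08, 0.579], [-1, 0, 0, -0.08, 0.579], [-1, 0, 0, -0.08, 0.579]],
])

```text
clock: 0.7
position: [0.2494, -0.5178, 0.2518]
tcp_rot: [[0.992, -0.127, -0.0], [-0.127, -0.992, 0.001], [-0.0, -0.001, -1.0]]
wrist_force: [-0.6, 0.2, 0.8]
width: 1.003
```

The overlay matches the plate and bar to about 2 mm, with the model sitting slightly too far to +y. I'm taking (0.574, 0.1585) as the grip centre and moving above the handle.

play_rows([
  [[-1, 0.12, -0.36, 0, 0], [-1, 0.12, -0.36, 0, 0], [-1, 0.12, -0.36, 0, 0], [-1, 0.12, -0.36, 0, 0], [-1, 0.12, -0.36, 0, 0], [-1, 0.12, -0.36, 0, 0], [-1, 0.12, -0.36, 0, 0], [-1, 0.12, -0.36, 0, 0], [-1, 0.12, -0.36, 0, 0], [-1, 0.12, -0.36, 0, 0]],
])

```text
clock: 1.7
position: [0.4151, -0.1765, 0.252]
tcp_rot: [[0.992, -0.127, -0.001], [-0.127, -0.992, -0.001], [-0.001, 0.001, -1.0]]
wrist_force: [-0.2, -0.7, 0.3]
width: 0.997
```

play_rows([
  [[-1, 0.1165, -0.352, 0, 0], [-1, 0.1165, -0.352, 0, 0], [-1, 0.1165, -0.352, 0, 0], [-1, 0.1165, -0.352, 0, 0], [-1, 0.1165, -0.352, 0, 0], [-1, 0.1165, -0.352, 0, 0], [-1, 0.1165, -0.352, 0, 0], [-1, 0.1165, -0.352, 0, 0], [-1, 0.1165, -0.352, 0, 0], [-1, 0.1165, -0.352, 0, 0]],
])

```text
clock: 2.7
position: [0.5763, 0.1551, 0.2517]
tcp_rot: [[0.991, -0.131, -0.002], [-0.131, -0.991, -0.002], [-0.001, 0.002, -1.0]]
wrist_force: [-0.1, -0.4, -0.1]
width: 1.0
```

play_rows([
  [[-1, -0.002, -0.003, 0.04, 0], [-1, -0.002, -0.003, 0.08, 0], [-1, -0.002, -0.003, 0.11, 0], [-1, -0.002, -0.003, 0.11, 0]],
])

```text
clock: 3.1
position: [0.5707, 0.1571, 0.1384]
tcp_rot: [[0.991, -0.132, -0.009], [-0.132, -0.991, -0.003], [-0.009, 0.004, -1.0]]
wrist_force: [-0.7, 1.2, -0.9]
width: 0.998
```

Run:
```python
from cell import bot
import cv2
c=bot.read_camera("scene");cv2.imwrite("pics/s1.png",cv2.resize(c["color"][100:330,400:640],None,fx=2.5,fy=2.5))
c=bot.read_camera("top");cv2.imwrite("pics/t1.png",cv2.resize(c["color"][180:380,0:280],None,fx=2.5,fy=2.5))
o=bot.get_obs();print(o["position"],o["q"])
```

```text
[0.57489917 0.15851788 0.14311304] [ 1.52929380e-01  3.24837434e-01  1.50670973e+00 -7.54743253e-04
  1.30987662e+00  1.85610525e+00]
```

View pics/s1.png

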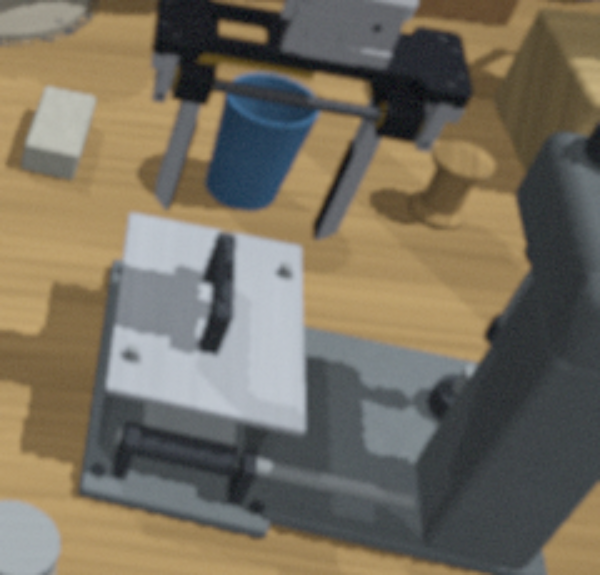

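View pics/t1.png

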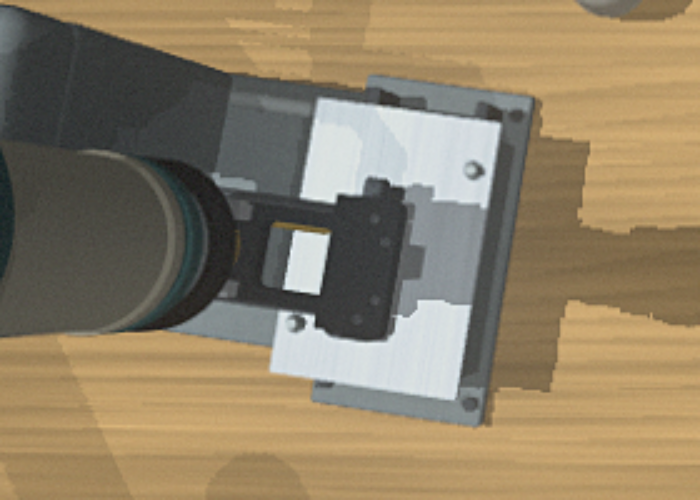

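Run:
```python
from cell import bot
from h import *
o=bot.get_obs();c=bot.read_camera("scene")
R=o["tcp_rot"];p=o["position"]
for w in(-.047,0,.047):
    print((proj(c,p+R[:,1]*w)[0]-[400,100])*2.5)
print((proj(c,[.5743,.1585,.125])-[400,100])*2.5,bot.get_obs()["position"],R.round(3))
cv2.imwrite("pics/s2.png",c["color"])
cv2.imwrite("pics/t2.png",bot.read_camera("top")["color"])
```

```text
[303.16276175 263.94280904]
[232.62802173 249.85214826]
[163.21119475 236.02905527]
[[225.03594045 268.58972159]] [0.57596934 0.1590875  0.14424434] [[ 0.991 -0.132  0.   ]
 [-0.132 -0.991 -0.001]
 [ 0.     0.001 -1.   ]]
```

View pics/s2.png

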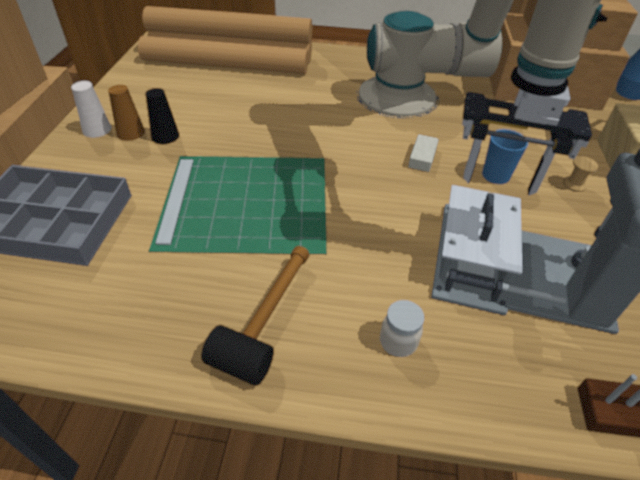

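Run:
```python
from cell import bot
from h import *
o=bot.get_obs()
R=o["tcp_rot"];p=o["position"]
cs=pickle.load(open("cam0.pkl","rb"))
for n,off in(("s2",0),("t2",0)):
    c=cs["scene" if n[0]=="s" else "top"]
    im=cv2.imread(f"pics/{n}.png")
    x0,y0,w,h=(440,80,170,130) if n[0]=="s" else (60,200,140,150)
    f=4
    im=cv2.resize(im[y0:y0+h,x0:x0+w],None,fx=f,fy=f,interpolation=cv2.INTER_CUBIC)
    for dz,col in((0,(0,0,255)),(-.02,(0,255,0)),(-.04,(255,0,0))):
      for dy in(-.0595,-.047,.047,.0595):
        for dx in(-.008,.008):
          q=((proj(c,p+R@[dx,dy,dz])[0]-[x0,y0])*f).astype(int);cv2.circle(im,tuple(map(int,q)),2,col,-1)
    cv2.imwrite(f"pics/{n}b.png",im)
```

```text
(no output)
```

View pics/s2b.png

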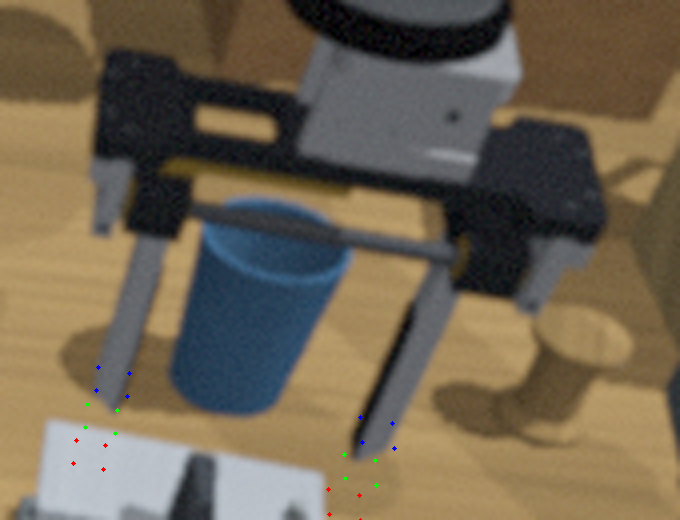

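View pics/t2b.png

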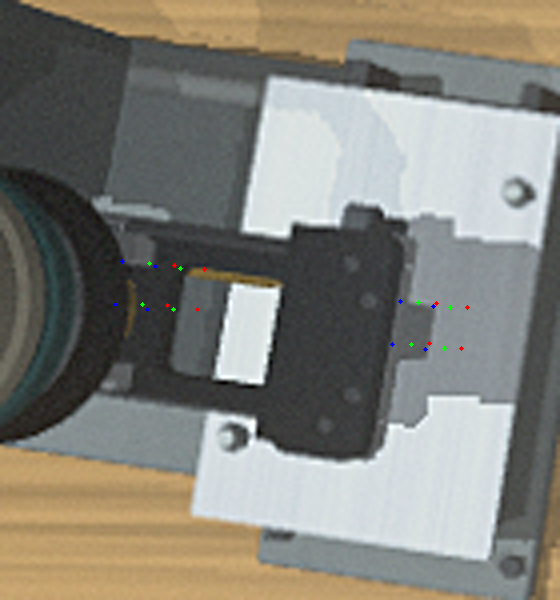

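The fingertips appear about 30 mm behind the stated TCP when open. In the scene crop they are at about (110,405) and (365,455), between the -20 and -40 mm marks. They may extend as they shut, so I'll close most of the way above the bar and look.

play_rows([
  [[0.6, 0, 0, 0, 0], [0.6, 0, 0, 0, 0], [0.6, 0, 0, 0, 0], [0.6, 0, 0, 0, 0], [0.6, 0, 0, 0, 0], [0.6, 0, 0, 0, 0], [0.6, 0, 0, 0, 0], [0.6, 0, 0, 0, 0]],
], force=40)

```text
clock: 4.1
position: [0.5748, 0.1604, 0.1422]
tcp_rot: [[0.992, -0.13, -0.0], [-0.13, -0.992, -0.0], [-0.0, 0.0, -1.0]]
wrist_force: [0.4, -0.4, 0.7]
width: 0.357
```

Run:
```python
from cell import bot
from h import *
o=bot.get_obs();c=bot.read_camera("scene");R=o["tcp_rot"];p=o["position"];w=o["width"]*.047
print(p,w)
x0,y0,wd,h,f=440,80,170,150,4
im=cv2.resize(c["color"][y0:y0+h,x0:x0+wd],None,fx=f,fy=f,interpolation=cv2.INTER_CUBIC)
for dz,col in((0,(0,0,255)),(-.02,(0,255,0)),(-.04,(255,0,0))):
  for dy in(-w-.0125,-w,w,w+.0125):
    for dx in(-.008,.008):
      q=((proj(c,p+R@[dx,dy,dz])[0]-[x0,y0])*f).astype(int);cv2.circle(im,tuple(map(int,q)),2,col,-1)
cv2.imwrite("pics/s3.png",im)
```

```text
[0.57478595 0.16044094 0.14215282] 0.01676227099848395
```

View pics/s3.png

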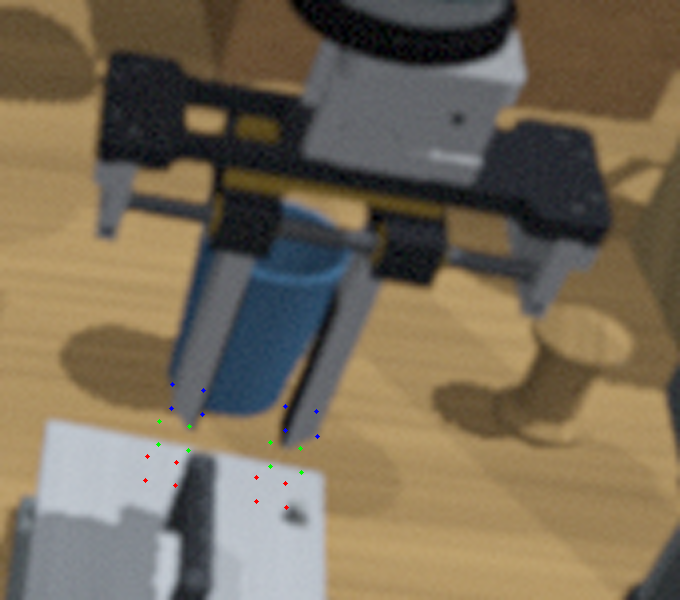

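Run:
```python
from cell import bot
from h import *
d=pickle.load(open("cam0.pkl","rb"));s,t=d["scene"],d["top"]
print(tri(s,t,[(467.5,181)],[(168,282.5)]))
print([-np.array(c["R"]).T@c["t"] for c in (s,t)])
c=bot.read_camera("top")["color"]
cv2.imwrite("pics/t3.png",cv2.resize(c[220:340,80:220],None,fx=5,fy=5,interpolation=cv2.INTER_CUBIC))
# current camera extrinsics changed?
for n in("scene","top"):
    e=bot.read_camera(n);print(np.abs(e["R"]-d[n]["R"]).max(),np.abs(np.array(e["t"])-d[n]["t"]).max())
for i in range(3):print(bot.get_obs()["position"])
```

```text
[[0.56780387 0.1065415  0.17130516]]
[array([ 1.21145924, -0.0636987 ,  0.67906761]), array([ 0.56924016, -0.12398721,  0.835218  ])]
0.0 0.0
0.0 0.0
[0.57486157 0.16041222 0.14221862]
[0.57486157 0.16041222 0.14221862]
[0.57486157 0.16041222 0.14221862]
```

View pics/t3.png

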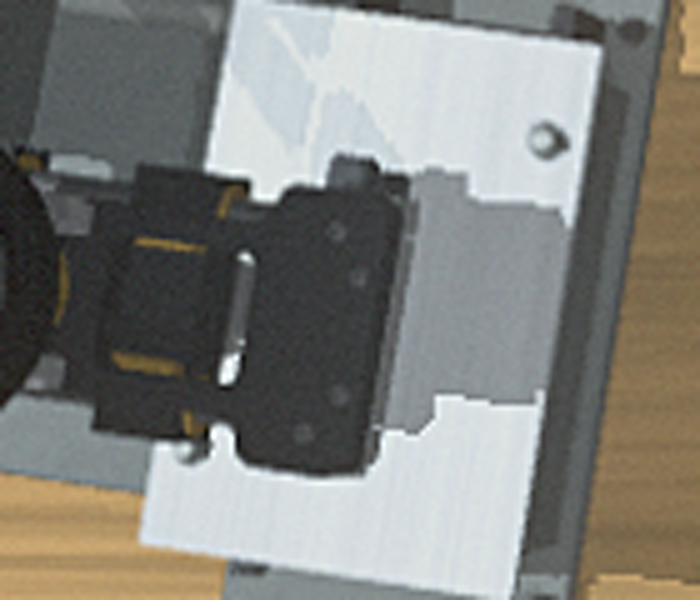

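Triangulated tip height is 0.171 m against a reported 0.143 m, while x and y agree. I'll go down to the nominal height with wrist-force checks and use the jaw width to confirm the grasp.

play_rows([
  [[-0.4, 0, 0, 0, 0], [-0.4, 0, 0, 0, 0], [-0.4, 0, 0, 0.015, 0], [-0.4, 0, 0, 0.03, 0], [-0.4, 0, 0, 0.044, 0], [-0.4, 0, 0, 0.044, 0], [-0.4, 0, 0, 0.044, 0]],
])

```text
clock: 5.0
position: [0.5749, 0.1604, 0.0984]
tcp_rot: [[0.992, -0.13, -0.0], [-0.13, -0.992, -0.0], [-0.0, 0.0, -1.0]]
wrist_force: [0.2, -0.8, -0.4]
width: 0.694
```

Run:
```python
from cell import bot
from h import *
o=bot.get_obs();c=bot.read_camera("scene");print(o["position"],o["wrist_force"],o["width"])
x0,y0,wd,h,f=440,80,170,150,4
cv2.imwrite("pics/s4.png",cv2.resize(c["color"][y0:y0+h,x0:x0+wd],None,fx=f,fy=f,interpolation=cv2.INTER_CUBIC))
```

```text
[0.57491753 0.16040731 0.09835772] [ 0.22008487 -0.82304631 -0.40179056] 0.6944584744689382
```

View pics/s4.png

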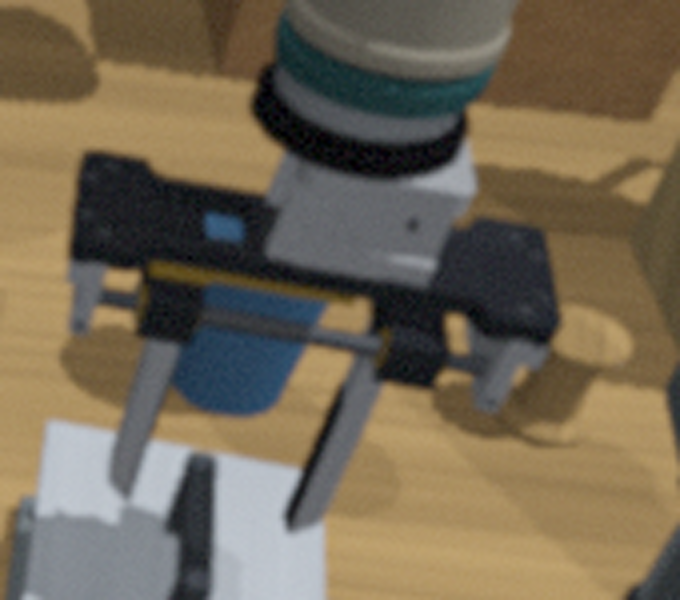

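Tips show at about (125,493) and (295,528), roughly level with the bar top. Closing gently will test whether the bar is between the pads.

play_rows([
  [[1, 0, 0, 0, 0], [1, 0, 0, 0, 0], [1, 0, 0, 0, 0], [1, 0, 0, 0, 0], [1, 0, 0, 0, 0], [1, 0, 0, 0, 0], [1, 0, 0, 0, 0], [1, 0, 0, 0, 0], [1, 0, 0, 0, 0], [1, 0, 0, 0, 0]],
], force=5)

```text
clock: 6.05
position: [0.5748, 0.1604, 0.0982]
tcp_rot: [[0.992, -0.13, -0.0], [-0.13, -0.992, -0.0], [0.0, 0.0, -1.0]]
wrist_force: [0.2, -0.3, -0.6]
width: 0.007
```

Run:
```python
from cell import bot
from h import *
o=bot.get_obs();c=bot.read_camera("scene");print(o["position"],o["wrist_force"],o["width"])
x0,y0,wd,h,f=440,100,170,150,4
cv2.imwrite("pics/s5.png",cv2.resize(c["color"][y0:y0+h,x0:x0+wd],None,fx=f,fy=f,interpolation=cv2.INTER_CUBIC))
```

```text
[0.57483751 0.16039061 0.09821444] [ 0.15856352 -0.25672713 -0.56389509] 0.00694032106981317
```

View pics/s5.png

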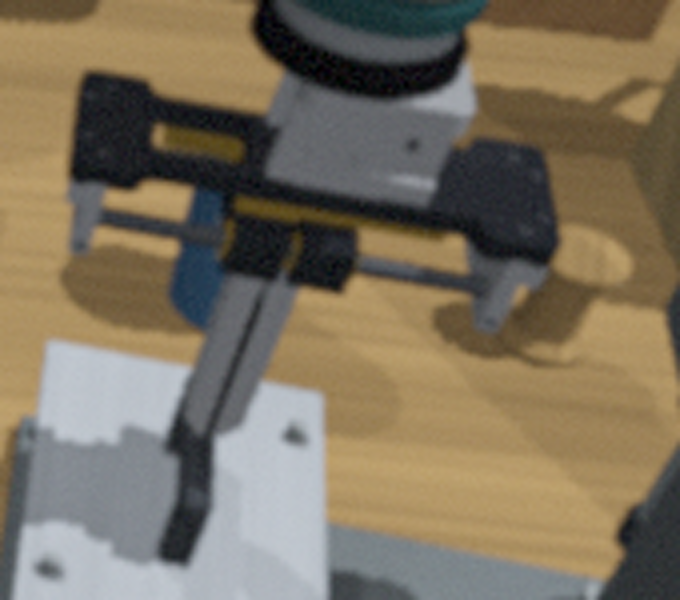

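The jaws shut fully (width 0.007) above the bar, so the tips really are about 28 mm above the reported TCP. I'll open, go 26 mm lower and close again.

play_rows([
  [[-0.4, 0, 0, 0, 0], [-0.4, 0, 0, 0, 0], [-0.4, 0, 0, 0, 0], [-0.4, 0, 0, 0, 0], [-0.4, 0, 0, 0, 0], [-0.4, 0, 0, 0.009, 0], [-0.4, 0, 0, 0.018, 0], [-0.4, 0, 0, 0.026, 0], [-0.4, 0, 0, 0.026, 0], [-0.4, 0, 0, 0.026, 0]],
])

```text
clock: 7.1
position: [0.5746, 0.1603, 0.0717]
tcp_rot: [[0.992, -0.13, -0.001], [-0.13, -0.992, -0.0], [-0.001, 0.0, -1.0]]
wrist_force: [0.2, -0.6, -0.2]
width: 0.699
```

Run:
```python
from cell import bot
from h import *
o=bot.get_obs();c=bot.read_camera("scene");print(o["position"],o["wrist_force"],o["width"])
x0,y0,wd,h,f=440,100,170,150,4
cv2.imwrite("pics/s6.png",cv2.resize(c["color"][y0:y0+h,x0:x0+wd],None,fx=f,fy=f,interpolation=cv2.INTER_CUBIC))
```

```text
[0.57457542 0.16031883 0.07169944] [ 0.15562701 -0.57771151 -0.16568785] 0.6992179913274182
```

View pics/s6.png

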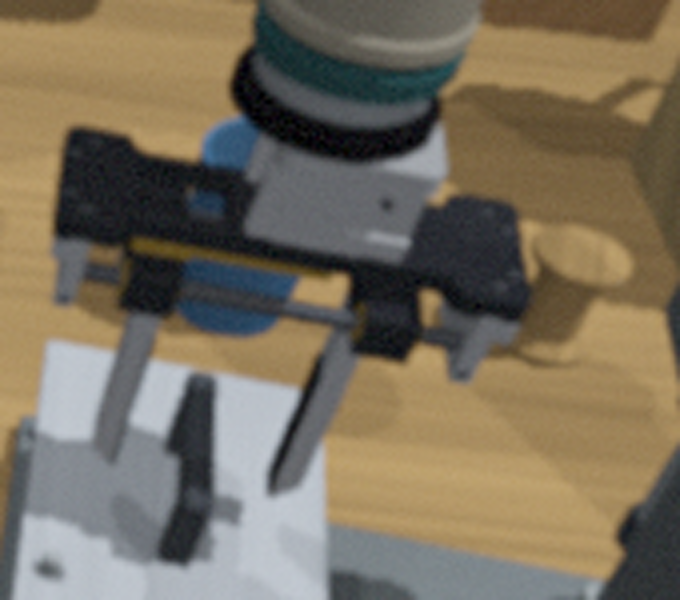

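The fingers straddle the bar with tips at about (110,460) and (275,490), and no contact force shows. Closing.

play_rows([
  [[1, 0, 0, 0, 0], [1, 0, 0, 0, 0], [1, 0, 0, 0, 0], [1, 0, 0, 0, 0], [1, 0, 0, 0, 0], [1, 0, 0, 0, 0], [1, 0, 0, 0, 0], [1, 0, 0, 0, 0]],
], force=45)

```text
clock: 7.95
position: [0.5748, 0.1602, 0.0723]
tcp_rot: [[0.992, -0.13, -0.0], [-0.13, -0.992, -0.0], [0.0, 0.0, -1.0]]
wrist_force: [-0.2, 0.2, -0.4]
width: 0.144
```

Width 0.144 × 94 mm = 13.5 mm, which matches the bar. Lifting straight up.

play_rows([
  [[1, 0, 0, -0.005, 0], [1, 0, 0, -0.012, 0], [1, 0, 0, -0.024, 0], [1, 0, 0, -0.04, 0], [1, 0, 0, -0.06, 0], [1, 0, 0, -0.08, 0], [1, 0, 0, -0.09, 0], [1, 0, 0, -0.09, 0]],
])

```text
clock: 8.75
position: [0.5761, 0.1607, 0.1644]
tcp_rot: [[0.992, -0.13, 0.004], [-0.13, -0.992, 0.001], [0.004, -0.001, -1.0]]
wrist_force: [1.1, -0.2, -3.9]
width: 0.147
```

Run:
```python
from cell import bot
from h import *
o=bot.get_obs();d=bot.read_camera("scene"),bot.read_camera("top");print(o["position"],o["wrist_force"],o["torque"],o["width"])
cv2.imwrite("pics/s7.png",cv2.resize(d[0]["color"][60:310,400:640],None,fx=2.4,fy=2.4))
cv2.imwrite("pics/t7.png",cv2.resize(d[1]["color"][170:370,0:280],None,fx=2.5,fy=2.5))
```

```text
[0.57614215 0.16070504 0.16440261] [ 1.09722333 -0.2127779  -3.89660406] [ 0.03344392  0.04588765 -0.03275654] 0.1467695510047894
```

View pics/s7.png

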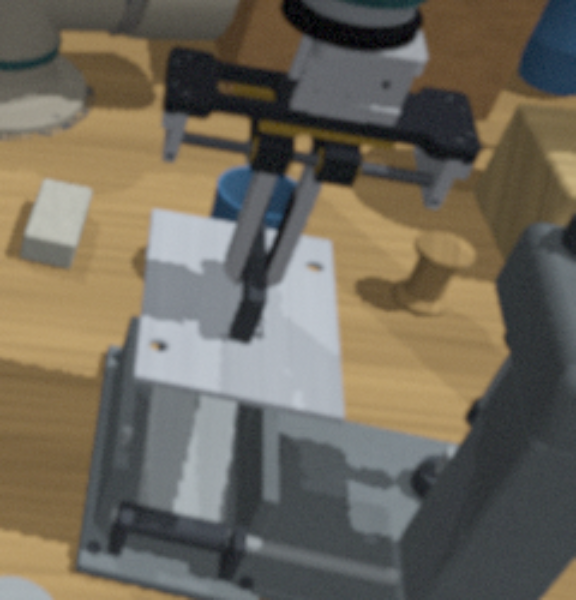

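View pics/t7.png

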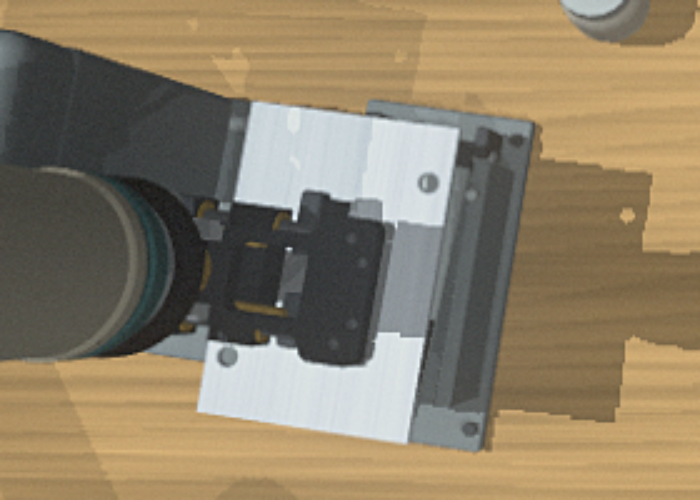

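The plate is held level and clear of the pins: both holes are visible and the wrist reads 3.9 N. Moving towards the mat in ramped steps.

play_rows([
  [[1, 0, 0.01, 0, 0], [1, -0.002, 0.03, 0, 0], [1, -0.003, 0.06, 0, 0], [1, -0.005, 0.095, 0, 0], [1, -0.007, 0.13, 0, 0], [1, -0.009, 0.165, 0, 0], [1, -0.011, 0.2, 0, 0], [1, -0.013, 0.235, 0, 0], [1, -0.015, 0.27, 0, 0], [1, -0.017, 0.305, 0, 0]],
])

```text
clock: 9.85
position: [0.5168, -0.1415, 0.1612]
tcp_rot: [[0.991, -0.13, -0.002], [-0.13, -0.991, 0.0], [-0.002, -0.0, -1.0]]
wrist_force: [0.4, -0.3, -3.0]
width: 0.143
```

play_rows([
  [[1, -0.002, 0.035, 0, 0], [1, -0.004, 0.07, 0, 0], [1, -0.006, 0.1, 0, 0], [1, -0.008, 0.125, 0, 0], [1, -0.009, 0.145, 0, 0], [1, -0.009, 0.157, 0, 0], [1, -0.009, 0.159, 0, 0], [1, -0.009, 0.159, 0.02, 0], [1, -0.009, 0.159, 0.05, 0], [1, -0.009, 0.159, 0.08, 0]],
])

```text
clock: 10.85
position: [0.4891, -0.2953, 0.0817]
tcp_rot: [[0.992, -0.129, 0.001], [-0.129, -0.992, 0.0], [0.001, -0.0, -1.0]]
wrist_force: [1.0, -0.1, -3.9]
width: 0.143
```

play_rows([
  [[1, 0, 0, 0.02, 0], [1, 0, 0, 0.035, 0], [1, 0, 0, 0.045, 0], [1, 0, 0, 0.05, 0], [1, 0, 0, 0.05, 0], [1, 0, 0, 0.05, 0]],
])

```text
clock: 11.45
position: [0.4894, -0.2965, 0.033]
tcp_rot: [[0.992, -0.13, 0.001], [-0.13, -0.992, -0.001], [0.001, 0.001, -1.0]]
wrist_force: [-0.4, 0.1, -4.1]
width: 0.145
```

Run:
```python
from cell import bot
from h import *
o=bot.get_obs();d=bot.read_camera("scene"),bot.read_camera("top");print(o["clock"],o["position"],o["wrist_force"],o["torque"],o["width"])
cv2.imwrite("pics/s8.png",d[0]["color"]);cv2.imwrite("pics/t8.png",d[1]["color"])
```

```text
11.45 [ 0.48941701 -0.29649885  0.03297505] [-0.43259261  0.05889265 -4.05008264] [0.03891195 0.01019016 0.01718528] 0.1445312669626782
```

View pics/s8.png

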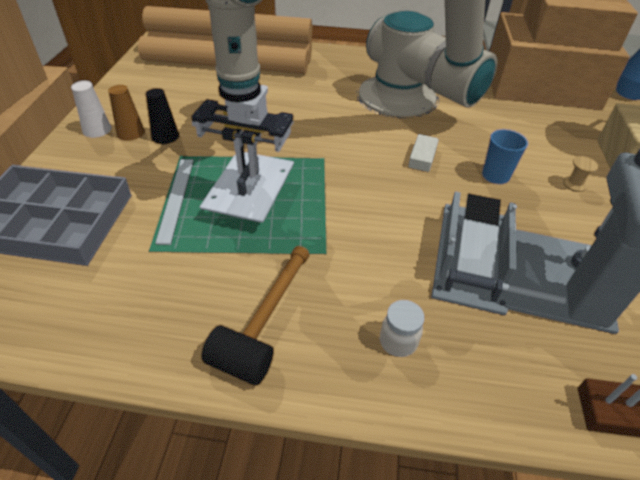

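View pics/t8.png

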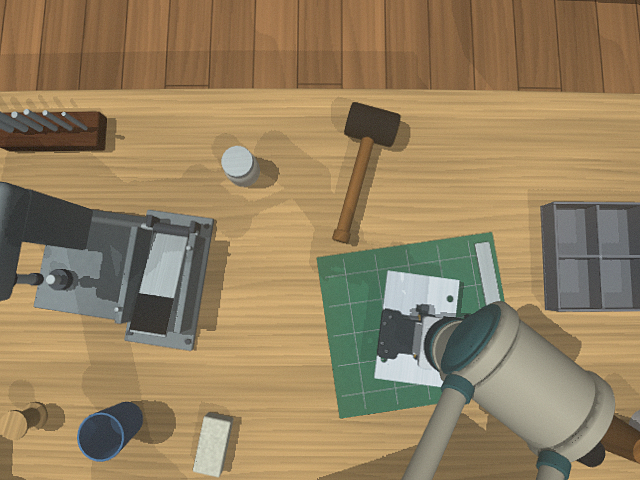

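The cover is over the mat and clear of the rule. The treadle pad is now visible, black, at about (483,207) in scene and (152,314) in top. Lowering slowly.

play_rows([
  [[1, 0, 0, 0.008, 0], [1, 0, 0, 0.016, 0], [1, 0, 0, 0.023, 0], [1, 0, 0, 0.027, 0], [1, 0, 0, 0.029, 0], [1, 0, 0, 0.03, 0], [1, 0, 0, 0.03, 0], [1, 0, 0, 0.03, 0]],
])

```text
clock: 12.35
position: [0.489, -0.2964, 0.0025]
tcp_rot: [[0.992, -0.13, 0.0], [-0.13, -0.992, -0.0], [0.0, 0.0, -1.0]]
wrist_force: [0.1, -0.2, -4.4]
width: 0.142
```

play_rows([
  [[1, 0, 0, 0.002, 0], [1, 0, 0, 0.003, 0], [1, 0, 0, 0.003, 0]],
])

```text
clock: 12.65
position: [0.4887, -0.2962, -0.0008]
tcp_rot: [[0.992, -0.13, -0.0], [-0.13, -0.992, 0.0], [-0.0, -0.0, -1.0]]
wrist_force: [0.4, -0.2, -4.6]
width: 0.147
```

play_rows([
  [[1, 0, 0, 0.001, 0], [1, 0, 0, 0.002, 0], [1, 0, 0, 0.002, 0]],
])

```text
clock: 12.95
position: [0.4887, -0.2962, -0.0029]
tcp_rot: [[0.992, -0.13, -0.0], [-0.13, -0.992, 0.0], [-0.0, -0.0, -1.0]]
wrist_force: [-0.2, 0.9, -2.7]
width: 0.143
```

play_rows([
  [[1, 0, 0, 0.001, 0], [1, 0, 0, 0.001, 0], [1, 0, 0, 0.001, 0]],
])

```text
clock: 13.25
position: [0.4888, -0.2963, -0.0037]
tcp_rot: [[0.992, -0.13, 0.0], [-0.13, -0.992, -0.0], [0.0, 0.0, -1.0]]
wrist_force: [-0.3, -0.6, -2.9]
width: 0.148
```

play_rows([
  [[1, 0, 0, 0.001, 0], [1, 0, 0, 0.002, 0], [1, 0, 0, 0.002, 0]],
])

```text
clock: 13.55
position: [0.489, -0.2964, -0.0048]
tcp_rot: [[0.992, -0.13, 0.001], [-0.13, -0.992, -0.0], [0.001, 0.0, -1.0]]
wrist_force: [-1.1, 1.0, 4.2]
width: 0.146
```

The wrist force went from -4 to +4 N, so the plate is on the mat. Releasing and rising.

play_rows([
  [[0.5, 0, 0, 0, 0], [0.2, 0, 0, 0, 0], [0, 0, 0, 0, 0], [0, 0, 0, 0, 0], [0, 0, 0, 0, 0], [0, 0, 0, -0.02, 0], [0, 0, 0, -0.06, 0], [0, 0, 0, -0.1, 0], [0, 0, 0, -0.14, 0], [0, 0, 0, -0.16, 0]],
])

```text
clock: 14.55
position: [0.4903, -0.2975, 0.1582]
tcp_rot: [[0.992, -0.13, 0.005], [-0.13, -0.992, -0.004], [0.005, 0.003, -1.0]]
wrist_force: [-0.2, -0.8, 0.5]
width: 0.499
```

Run:
```python
from cell import bot
from h import *
o=bot.get_obs();d={n:bot.read_camera(n) for n in("scene","top")};print(o["clock"],o["position"],o["wrist_force"],o["torque"],o["width"])
pickle.dump(d,open("cam1.pkl","wb"))
cv2.imwrite("pics/s9.png",d["scene"]["color"])
cv2.imwrite("pics/s9p.png",cv2.resize(d["scene"]["color"][170:320,420:600],None,fx=4,fy=4,interpolation=cv2.INTER_CUBIC))
cv2.imwrite("pics/t9p.png",cv2.resize(d["top"]["color"][190:360,90:230],None,fx=4,fy=3.5,interpolation=cv2.INTER_CUBIC))
```

```text
14.55 [ 0.49033766 -0.29745851  0.15817656] [-0.1742747  -0.75125082  0.45779862] [ 0.00569479 -0.01552007 -0.01107222] 0.4990208839341101
```

View pics/s9.png

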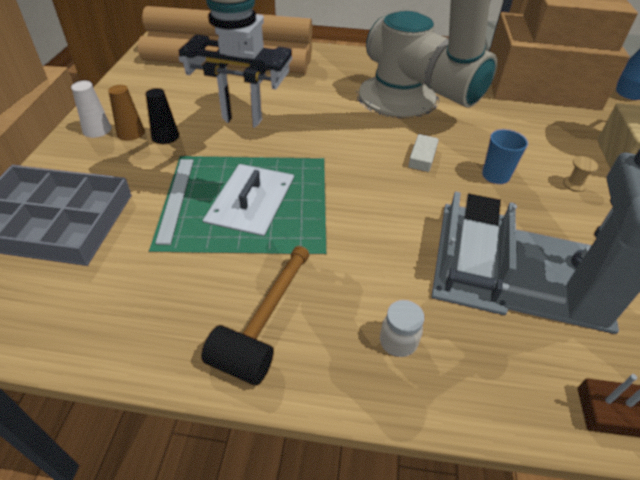

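View pics/s9p.png

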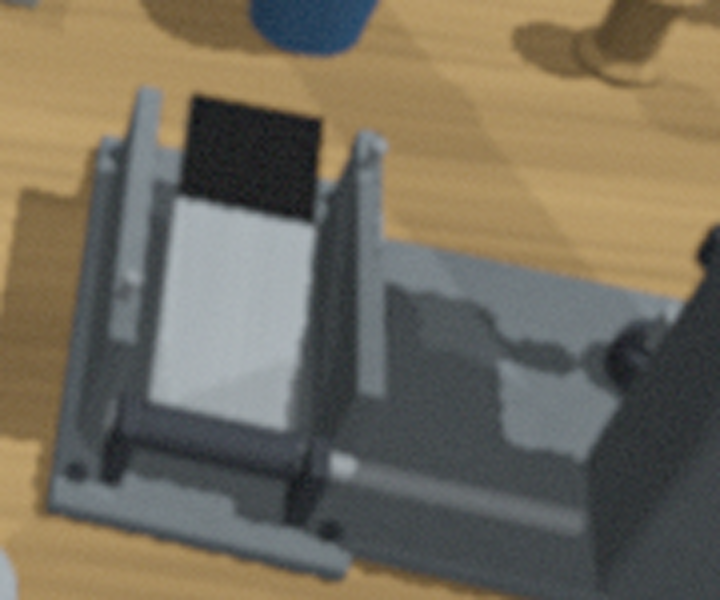

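View pics/t9p.png

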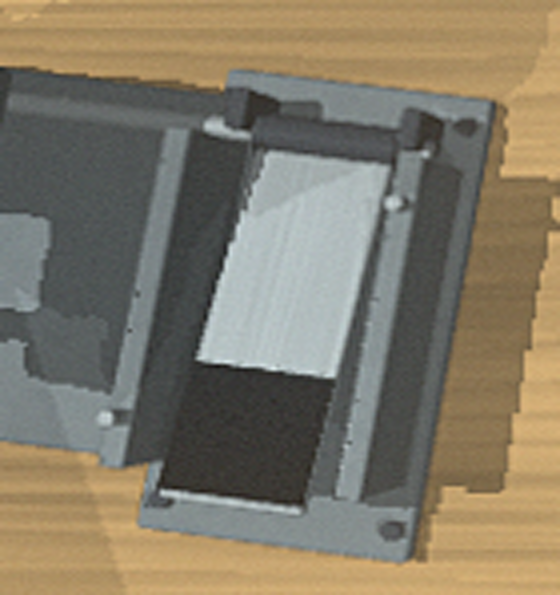

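The cover lies flat on the mat with its handle up, and the bystanders look unmoved. The pad is fully visible, so I'll triangulate its corners.

Run:
```python
from h import *
d=pickle.load(open("cam1.pkl","rb"));s,t=d["scene"],d["top"]
S=np.array([(192,97),(322,118),(311,221),(181,195)])/4+[420,170]
T=np.array([(305,503),(160,488),(197,361),(335,380)])/[4,3.5]+[90,190]
X=tri(s,t,S,T);print(X.round(4),X.mean(0))
# cheek edges tops: midline in top at z .08
T2=np.array([(176,130),(115,465),(408,155),(350,495)])/[4,3.5]+[90,190]
print(onz(t,T2,.08).round(4))
print(proj(s,X)-S)
```

```text
[[0.4799 0.1401 0.0699]
 [0.4865 0.2023 0.0717]
 [0.5484 0.193  0.0609]
 [0.5395 0.1329 0.0592]] [0.51358182 0.16708332 0.06543923]
[[0.6628 0.1992 0.08  ]
 [0.4982 0.2183 0.08  ]
 [0.6507 0.0968 0.08  ]
 [0.4851 0.1163 0.08  ]]
[[-0.58617056  0.07240767]
 [-0.25566414  0.04315751]
 [-0.22991107  0.03712903]
 [-0.75238335  0.08755237]]
```

The pad centre is at about (0.514, 0.167, 0.065), and the cheek midline at that x is y ≈ 0.165. Next I'll shut the gripper, move above the pad, and stay about 40 mm clear.

play_rows([
  [[1, -0.004, -0.05, 0, 0], [1, -0.008, -0.1, 0, 0], [1, -0.012, -0.15, 0, 0], [1, -0.016, -0.2, 0, 0], [1, -0.02, -0.25, 0, 0], [1, -0.024, -0.3, 0, 0], [1, -0.028, -0.35, 0, 0], [1, -0.032, -0.4, 0, 0], [1, -0.035, -0.44, 0, 0], [1, -0.037, -0.463, 0, 0]],
], force=30)

```text
clock: 15.65
position: [0.5108, 0.1707, 0.1521]
tcp_rot: [[0.992, -0.127, -0.003], [-0.127, -0.992, 0.0], [-0.003, 0.0, -1.0]]
wrist_force: [-0.0, -1.3, -0.5]
width: 0.006
```

play_rows([
  [[1, 0, 0, 0, 0], [1, 0, 0, 0.03, 0], [1, 0, 0, 0.06, 0], [1, 0, 0, 0.08, 0], [1, 0, 0, 0.08, 0], [1, 0, 0, 0.08, 0]],
])

```text
clock: 16.25
position: [0.5118, 0.1665, 0.0737]
tcp_rot: [[0.991, -0.131, -0.002], [-0.131, -0.991, -0.001], [-0.002, 0.001, -1.0]]
wrist_force: [-0.9, -1.1, -0.3]
width: 0.009
```

Run:
```python
from cell import bot
from h import *
o=bot.get_obs();d={n:bot.read_camera(n) for n in("scene","top")};print(o["clock"],o["position"],o["wrist_force"],o["width"])
cv2.imwrite("pics/s10.png",cv2.resize(d["scene"]["color"][90:290,420:600],None,fx=3,fy=3,interpolation=cv2.INTER_CUBIC))
cv2.imwrite("pics/t10.png",cv2.resize(d["top"]["color"][190:360,30:230],None,fx=3,fy=3,interpolation=cv2.INTER_CUBIC))
```

```text
16.25 [0.5118328  0.16651098 0.07366554] [-0.86131526 -1.12804466 -0.33976154] 0.009089947969255201
```

View pics/s10.png

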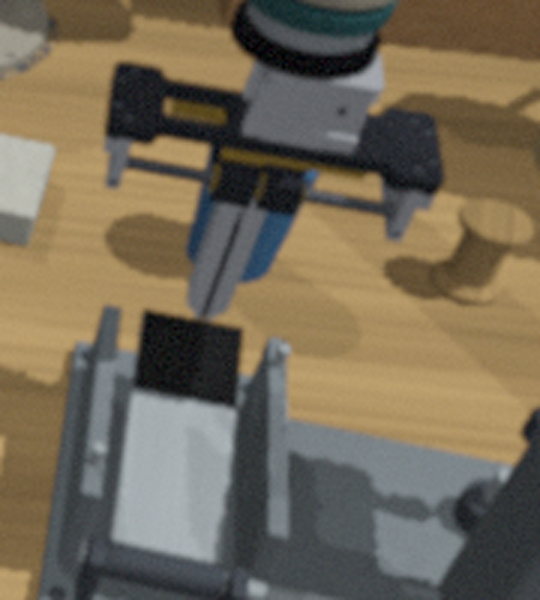

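View pics/t10.png

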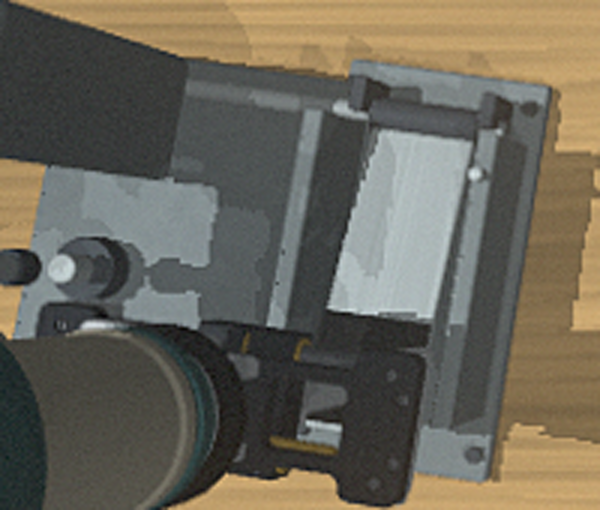

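Run:
```python
from h import *
d=pickle.load(open("cam1.pkl","rb"));s,t=d["scene"],d["top"]
print(tri(s,t,[(588.6,247.6)],[(50.6,279.4)]))
# press frame origin ~ plate centre; end of gripper body + punch base
for z in(.02,.1,.15,.2):print(z,onz(t,[(50.6,279.4),(62,282)],z).round(3).tolist())
a=-.13
print(np.array([.512,.1665])+np.array([-np.sin(a),np.cos(a)])*.0885)
```

```text
[[0.57078245 0.35824501 0.05365092]]
0.02 [[0.571, 0.38, 0.02], [0.566, 0.358, 0.02]]
0.1 [[0.571, 0.331, 0.1], [0.567, 0.31, 0.1]]
0.15 [[0.571, 0.3, 0.15], [0.567, 0.281, 0.15]]
0.2 [[0.571, 0.269, 0.2], [0.567, 0.251, 0.2]]
[0.52347262 0.25425323]
```

The punch is at least 20–45 mm away from the gripper's end. Going down to just above the pad, then stepping.

play_rows([
  [[1, 0, 0, 0.01, 0], [1, 0, 0, 0.02, 0], [1, 0, 0, 0.026, 0], [1, 0, 0, 0.026, 0]],
])

```text
clock: 16.75
position: [0.5111, 0.1674, 0.047]
tcp_rot: [[0.992, -0.13, -0.002], [-0.13, -0.992, -0.001], [-0.002, 0.001, -1.0]]
wrist_force: [-0.2, -0.5, -0.6]
width: 0.003
```

play_rows([
  [[1, 0, 0, 0.002, 0], [1, 0, 0, 0.004, 0], [1, 0, 0, 0.004, 0]],
])

```text
clock: 17.05
position: [0.5122, 0.1676, 0.0441]
tcp_rot: [[0.992, -0.13, -0.0], [-0.13, -0.992, -0.0], [-0.0, 0.0, -1.0]]
wrist_force: [0.2, -0.5, 0.4]
width: 0.003
```

play_rows([
  [[1, 0, 0, 0.002, 0], [1, 0, 0, 0.004, 0], [1, 0, 0, 0.004, 0]],
])

```text
clock: 17.35
position: [0.5121, 0.1675, 0.04]
tcp_rot: [[0.992, -0.13, -0.0], [-0.13, -0.992, -0.0], [-0.0, 0.0, -1.0]]
wrist_force: [0.7, -0.2, -0.1]
width: 0.005
```

play_rows([
  [[1, 0, 0, 0.001, 0], [1, 0, 0, 0.002, 0], [1, 0, 0, 0.002, 0]],
])

```text
clock: 17.65
position: [0.512, 0.1676, 0.0385]
tcp_rot: [[0.992, -0.13, -0.0], [-0.13, -0.992, -0.0], [-0.0, 0.0, -1.0]]
wrist_force: [-0.4, -0.5, 4.7]
width: 0.004
```

play_rows([
  [[1, 0, 0, 0.001, 0], [1, 0, 0, 0.002, 0], [1, 0, 0, 0.002, 0]],
])

```text
clock: 17.95
position: [0.5116, 0.1677, 0.0361]
tcp_rot: [[0.992, -0.13, -0.001], [-0.13, -0.992, 0.0], [-0.001, 0.0, -1.0]]
wrist_force: [-3.3, 0.5, 5.5]
width: 0.004
```

play_rows([
  [[1, 0, 0, 0.001, 0], [1, 0, 0, 0.002, 0], [1, 0, 0, 0.002, 0]],
])

```text
clock: 18.25
position: [0.5112, 0.1677, 0.034]
tcp_rot: [[0.992, -0.13, -0.002], [-0.13, -0.992, 0.0], [-0.002, 0.0, -1.0]]
wrist_force: [-3.9, 0.4, 4.0]
width: 0.005
```

Contact is at z ≈ 0.039 with 4–5 N, which matches the spring. Continuing in 2 mm steps and following the arc slightly towards -x.

play_rows([
  [[1, -0.001, 0, 0.001, 0], [1, -0.001, 0, 0.002, 0], [1, -0.001, 0, 0.002, 0]],
])

```text
clock: 18.55
position: [0.511, 0.1677, 0.0322]
tcp_rot: [[0.992, -0.13, -0.0], [-0.13, -0.992, -0.0], [-0.0, 0.0, -1.0]]
wrist_force: [-2.6, 0.5, 5.8]
width: 0.006
```

play_rows([
  [[1, -0.0005, 0, 0.001, 0], [1, -0.0005, 0, 0.002, 0], [1, -0.0005, 0, 0.002, 0]],
])

```text
clock: 18.85
position: [0.5106, 0.1678, 0.0303]
tcp_rot: [[0.992, -0.13, -0.0], [-0.13, -0.992, -0.0], [-0.0, 0.0, -1.0]]
wrist_force: [-2.1, -0.0, 5.6]
width: 0.003
```

play_rows([
  [[1, -0.0005, 0, 0.001, 0], [1, -0.0005, 0, 0.0015, 0], [1, -0.0005, 0, 0.0015, 0]],
])

```text
clock: 19.15
position: [0.5105, 0.1678, 0.0294]
tcp_rot: [[0.992, -0.13, 0.001], [-0.13, -0.992, -0.0], [0.001, -0.0, -1.0]]
wrist_force: [-3.5, -0.5, 8.9]
width: 0.004
```

play_rows([
  [[1, 0, 0, 0.0005, 0], [1, 0, 0, 0.001, 0], [1, 0, 0, 0.001, 0]],
])

```text
clock: 19.45
position: [0.5105, 0.1678, 0.029]
tcp_rot: [[0.992, -0.13, 0.001], [-0.13, -0.992, -0.0], [0.001, -0.0, -1.0]]
wrist_force: [-4.1, -1.0, 11.8]
width: 0.005
```

play_rows([
  [[1, 0, 0, 0.0005, 0], [1, 0, 0, 0.001, 0], [1, 0, 0, 0.001, 0]],
])

```text
clock: 19.75
position: [0.5104, 0.1679, 0.0286]
tcp_rot: [[0.992, -0.13, 0.001], [-0.13, -0.992, -0.0], [0.001, -0.0, -1.0]]
wrist_force: [-5.6, -0.7, 16.8]
width: 0.004
```

The force is now climbing about 5 N per commanded mm while the position barely moves, so this is the stop. One more 0.8 mm, then hold and watch.

play_rows([
  [[1, 0, 0, 0.0008, 0], [1, 0, 0, 0.0008, 0], [1, 0, 0, 0.0008, 0], [1, 0, 0, 0.0008, 0], [1, 0, 0, 0.0008, 0], [1, 0, 0, 0.0008, 0], [1, 0, 0, 0.0008, 0], [1, 0, 0, 0.0008, 0], [1, 0, 0, 0.0008, 0], [1, 0, 0, 0.0008, 0]],
])

```text
clock: 20.75
position: [0.5104, 0.1679, 0.0284]
tcp_rot: [[0.992, -0.13, 0.001], [-0.13, -0.992, 0.0], [0.001, -0.0, -1.0]]
wrist_force: [-5.8, -1.1, 20.3]
width: 0.002
```

Run:
```python
from cell import bot
from h import *
o=bot.get_obs();d={n:bot.read_camera(n) for n in("scene","top")};print(o["clock"],o["position"],o["wrist_force"],o["width"])
cv2.imwrite("pics/s11.png",cv2.resize(d["scene"]["color"][120:290,420:600],None,fx=4,fy=3.5,interpolation=cv2.INTER_CUBIC))
cv2.imwrite("pics/t11.png",cv2.resize(d["top"]["color"][190:360,30:230],None,fx=3,fy=3,interpolation=cv2.INTER_CUBIC))
```

```text
20.75 [0.51042868 0.16789556 0.02843227] [-5.84307112 -1.13567568 20.27867188] 0.0020264155136816915
```

View pics/s11.png

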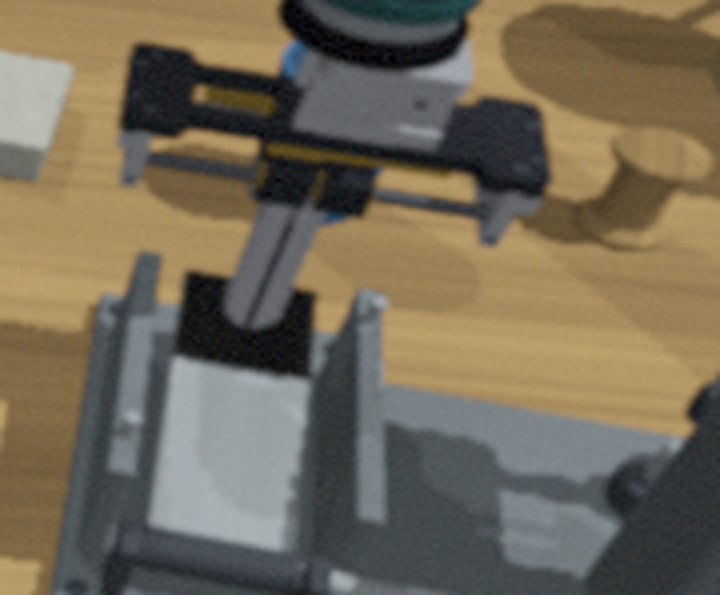

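View pics/t11.png

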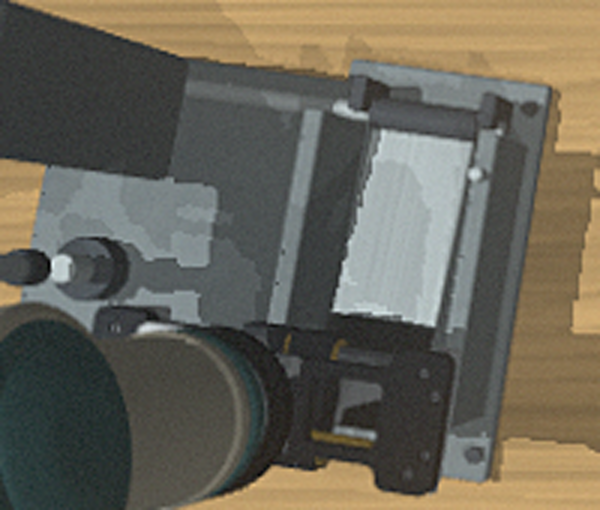

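The fingertips are on the middle of the pad, at about (250,325) in the scene crop, and press with 20 N. Nothing else is touching. I'll hold another second, then ease off.

play_rows([
  [[1, 0, 0, 0, 0], [1, 0, 0, 0, 0], [1, 0, 0, 0, 0], [1, 0, 0, 0, 0], [1, 0, 0, 0, 0], [1, 0, 0, 0, 0], [1, 0, 0, 0, 0], [1, 0, 0, 0, 0], [1, 0, 0, 0, 0], [1, 0, 0, 0, 0]],
])

```text
clock: 21.85
position: [0.5104, 0.1679, 0.0284]
tcp_rot: [[0.992, -0.13, 0.001], [-0.13, -0.992, 0.0], [0.001, -0.0, -1.0]]
wrist_force: [-6.0, -1.0, 19.4]
width: 0.005
```

play_rows([
  [[1, 0, 0, -0.002, 0], [1, 0, 0, -0.004, 0], [1, 0, 0, -0.007, 0], [1, 0.001, 0, -0.01, 0], [1, 0.001, 0, -0.013, 0], [1, 0.001, 0, -0.017, 0], [1, 0.001, 0, -0.025, 0], [1, 0.001, 0, -0.05, 0], [1, 0.001, 0, -0.09, 0], [1, 0.001, 0, -0.13, 0]],
])

```text
clock: 22.85
position: [0.5106, 0.1676, 0.1567]
tcp_rot: [[0.992, -0.13, -0.002], [-0.13, -0.992, -0.0], [-0.002, 0.001, -1.0]]
wrist_force: [0.8, 1.5, -0.1]
width: 0.003
```

play_rows([
  [[1, 0, 0.03, -0.03, 0], [1, 0, 0.08, -0.03, 0], [1, 0, 0.13, -0.03, 0], [1, 0, 0.18, -0.03, 0], [1, 0, 0.2, -0.03, 0], [1, 0, 0.2, -0.03, 0], [1, 0, 0.2, -0.03, 0]],
])

```text
clock: 23.55
position: [0.4853, -0.0304, 0.186]
tcp_rot: [[0.991, -0.131, 0.0], [-0.131, -0.991, 0.001], [0.0, -0.001, -1.0]]
wrist_force: [-0.6, 0.8, 0.0]
width: 0.004
```

Run:
```python
from cell import bot
from h import *
o=bot.get_obs();d={n:bot.read_camera(n) for n in("scene","top")};print(o["clock"],o["position"],o["wrist_force"],o["dq"].round(3))
e=pickle.load(open("cam1.pkl","rb"))
cv2.imwrite("pics/s12.png",d["scene"]["color"])
a=cv2.resize(d["top"]["color"][190:360,90:230],None,fx=2.5,fy=3);b=cv2.resize(e["top"]["color"][190:360,90:230],None,fx=2.5,fy=3)
cv2.imwrite("pics/t12.png",np.hstack([b,a]))
```

```text
23.55 [ 0.48529311 -0.03039328  0.18598839] [-0.62548951  0.7963178   0.00925677] [ 0.029  0.003 -0.002  0.002 -0.001 -0.002]
```

View pics/s12.png

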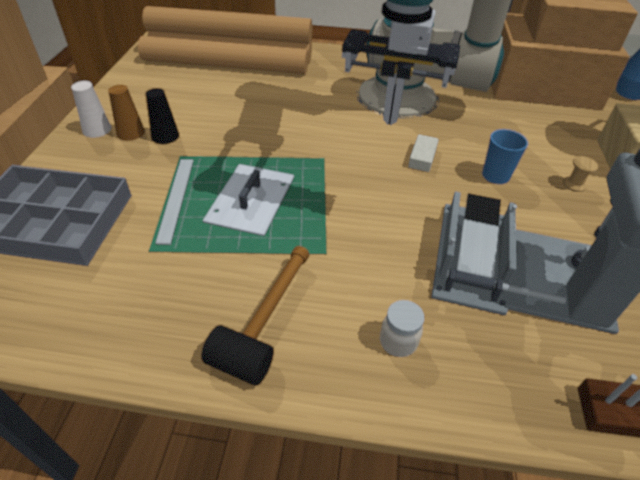

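View pics/t12.png

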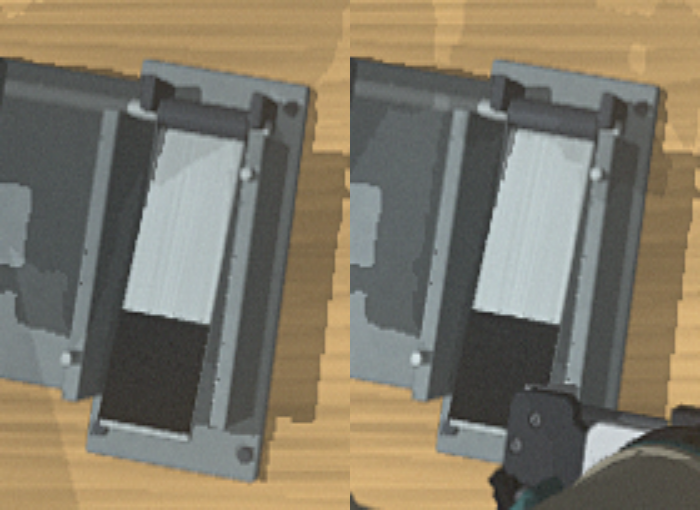

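The treadle looks identical before and after, so it is fully up. The cover is flat on the mat and the arm is clear. Handing in.

Run:
```python
from cell import bot
print(bot.hand_in())
```

```text
the job is handed in; nothing more can be done
None
```

I gave the press its test stroke and handed the job in at about 23.6 s of the 69 s allowed; no verdict is reported.

- **Cover:** I lifted it straight off its pins and set it down flat on the mat with its handle up, clear of the rule. I let go only after the wrist force showed it resting on the mat.
- **Treadle:** The spring pushed back with 4–6 N from first contact. The stop came in firmly about 9–10 mm down (roughly 0.06 rad). I held it there for about 2 s at 19–20 N downward (about 21 N in all), well under the 40 N limit, then eased it back up.
- **Last checks:** The pictures show the treadle looking the same as before the stroke, the cover flat on the mat, and the mallet, rule and jar unmoved by eye. The arm was clear of everything, with under 1.1 N on the wrist.
- **What disagreed:** The fingertips measured by camera sat about 28 mm above the reported TCP height. My first close at the nominal height shut on air just above the handle bar. I lowered 26 mm and gripped again; the jaw width of 13.5 mm matched the 14 mm bar. I used that offset for the rest of the job.

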